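# Bring the photometer's sample carriage to its stop

### The job

Run the sample carriage of the bench photometer up to its marked stop at the white read head. With your fingertips press down the ribbed plate in the middle of the carriage to free its brake, keep it down while you push the carriage along the rail until it is fully against the stop, then let go so that the plate springs back up and the brake holds again. Nothing is to be picked up: leave everything else on the bench where it is.

Things in the scene. Friction and masses are not known exactly. Their poses are not given: they have to be found in the camera images.
- stage: fixed photometer stage: aluminium rail 100 mm wide (x), 400 mm long (y, -170 to +230 mm), 22 mm high; white read head (110 x 85 mm, top at 90 mm) on its +y end, before it a black stop bar with a white mark at each end, stop face at y = +130 mm. Origin on the bench, on the rail's centre line; +y points from the plain end to the stop
- carriage (a joint): position of the white carriage (90 mm wide, 150 mm long) along the rail, m; 0 at the plain end, grows towards the stop (stage +y), 0.140 when its front is against the stop. Brake free: about 1 N plus 6 N per m/s moves it, it does not spring back; with the plate up the brake holds to about 12 N and must not be forced
- plate (a joint): how far the press plate is down, m: 0 up (brake on), 0.006 fully down. It stays up below about 7 N; once it moves the brake is free, and about 9.5 N takes it to the end of its travel; springs back up by itself
- plate_top (a point): centre of the top of the ribbed grey press plate in the carriage's middle, 60 mm across the rail x 48 mm along it, 48 mm above the bench when up. Axes as the stage's; moves with carriage and plate. Before and behind it stand cross ridges, 58 mm clear between, tops at 58 mm; a round glass sample cell (top at 62 mm) sits 59 mm ahead of it
- stop_face (a point): middle of the stop bar's face, which the carriage's front end meets; 37 mm above the bench
- carriage_nose (a point): middle of the carriage's front end face (towards the stop), 75 mm ahead of the plate's centre, 37 mm above the bench
- vial: small clear capped vial, 28 mm across, 55 mm tall, standing beside the rail; origin under its centre
- jar: white jar with lid and paper label, 52 mm across, 75 mm tall, standing beside the rail; origin under its centre
- cell_box: small clear plastic box 45 x 70 x 30 mm, lying beside the rail; origin under its centre
- pipette: white hand pipette lying on the bench, about 270 mm long, 26 mm high; origin under its middle
- wash_bottle: white bottle, 68 mm across, 160 mm tall; origin under its centre
- scoop: steel spoon lying on the bench, 170 mm long; origin under its middle
- beaker: glass beaker, 72 mm across, 90 mm tall; origin under its centre
There are look-alikes about, which are no part of the job. What is shaped like the beaker but brown is not meant. What is shaped like the jar but blue is not meant.

How it is judged:
By the outcome, as a careful person would: the job done as asked, in the order asked, and still so for the second after the job is handed in, with the robot touching nothing.
It also fails if it takes over 38 s, if anything falls off the work surface, if the arm or the gripper's body presses on something with over 40 N, if the wrist force passes 120 N, or if a joint passes its speed limit or range.

### The arm

A 6-joint arm with a two-finger parallel gripper is mounted at the origin on the work surface. World frame = base frame: x ahead of the robot, y to its left, z up, the work surface at z = 0. Lengths are in mm, angles in rad, forces in N, time in s.
With the tool pointing down it reaches from about 300 to 950 mm from the base axis. Payload 3.1 kg.
Tool frame: the origin (TCP) lies on the centre line of the jaws, within the pads' length; the fingertips stand 17 mm ahead of it and the grasp point (between the pads) lies 2 mm behind it (ctrl.tip_extent is the distance from the TCP to the fingertips, in mm); z points along the fingers, y is the direction in which the jaws open and shut (so a half turn about z gives the same grasp; the last joint's range is limited). The gripper opens to 85 mm and grips with 20 to 120 N. Pads are 22 mm wide; open, the fingers measure 114 mm over their backs; the gripper's body (76 mm by 85 mm) begins 54 mm behind the grasp point. The pads swing forward as they close: fully open they stand 13 mm farther back than shut.
Start: joints at [1.24, 0.308, 1.634, -0, 1.2, -0.07], TCP at [161.185, 603.864, 248.272] pointing down, gripper open.
Joint ranges: [-3.06, 3.06], [-0.79, 1.96], [0.05, 2.63], [-1.19, 4.34], [0.05, 2.64], [-2.94, 2.94]. Speed limits (rad/s): [2.79, 2.79, 3.14, 3.14, 3.14, 3.14].

### API

Orientations are given as a unit quaternion [x, y, z, w].
In Python, from rig import ctrl gives the robot as it stands. Calls block until the motion is done:
- ctrl.move_ptp(position, orientation): joint-space move of the TCP to a pose.
- ctrl.movel(position, rotation=None, v=150, max_force=None): straight line of the TCP; rotation=None keeps the orientation; v is the mean speed in mm/s. With max_force (N) it stops when the force on the tool has changed by that much, and returns True; else False.
- ctrl.goto_joints(angles): joint-space move.
- ctrl.open() and ctrl.close(strength=None): open the fingers fully, or close them until they stop; strength is the grip in N (None keeps the last).
- ctrl.wait(seconds).
- ctrl.solve_ik(position, orientation): joint angles nearest the present ones, or None.
- ctrl.read_camera(name): name is "side" or "top"; returns a dict with "pixels" (480x640x3 uint8, blue, green, red), "K" (3x3 intrinsics, pixels), "view" (4x4, takes a point from world to camera coordinates). Camera axes: x right, y down, z forward; pixel columns grow to the right and rows downward; lengths in mm; the calibration is good to about 2 mm. A picture is of the moment at which its call begins. There is no depth.
A pose or a line that the arm cannot do raises ctrl.PlanningError and nothing moves.
- ctrl.job_done(): hands the job in, once; it reports no verdict.
Readings, each from a call of its own:
- ctrl.current_time_s(): time.
- ctrl.current_joint_positions(): joint angles.
- ctrl.current_qd(): joint speeds.
- ctrl.current_effort(): joint torques, N m.
- ctrl.current_ee_pos(): TCP position.
- ctrl.current_orientation(): TCP orientation.
- ctrl.current_wrist_force(): force on the tool from outside, world axes, zero at the start.
- ctrl.current_moment(): the same for the moment, N m.
- ctrl.current_finger_gap(): finger opening in mm.
Only numpy, scipy, OpenCV 4.12 (cv2) and the standard library are available. Lean on these libraries where they do the work, as an engineer would, in place of code of your own. Each camera call takes 0.05 s, during which the arm holds its last target. There are 200 camera calls.

## Working session

There is one attempt and no reset: what is moved stays moved. The work goes in short steps, each a Python script; the robot and the scene stay as the last script left them, time stands still between calls to the robot, and variables do not carry over. Pictures are saved under pics/ and viewed, about 8 in all and at most 12, crops included, and the job is handed in when it is done.

```bash
mkdir -p pics; ls; cat > h.py <<'E'
import numpy as np, cv2
from rig import ctrl
def snap(n,f):
    r=ctrl.read_camera(n); cv2.imwrite(f,r["pixels"]); return r
def ray(r,u,v,z):
    K,V=np.array(r["K"]),np.array(r["view"]); R,t=V[:3,:3],V[:3,3]
    c=-R.T@t; d=R.T@np.linalg.inv(K)@[u,v,1]; return c+d*(z-c[2])/d[2]
def proj(r,p):
    K,V=np.array(r["K"]),np.array(r["view"]); q=K@(V[:3,:3]@p+V[:3,3]); return q[:2]/q[2]
E
python3 - <<'E'
from h import *
import pickle
d={n:snap(n,f"pics/{n}0.png") for n in("top","side")}
pickle.dump(d,open("d0.pkl","wb"))
for n in d: V=np.array(d[n]["view"]);print(n,-V[:3,:3].T@V[:3,3],V[2,:3])
print(ctrl.current_time_s(),ctrl.current_orientation(),ctrl.tip_extent)
E
```

```text
pics
top [ 267.17389679    5.59051338 1552.8297339 ] [ 0.20605317  0.01021384 -0.97848749]
side [468.19878905 950.4850202  625.49967945] [ 0.08755481 -0.85803697 -0.50606987]
0.1 [ 1.30030307e-01  9.91509439e-01 -1.05514090e-03 -1.95589304e-04] 17.0
```

View pics/top0.png

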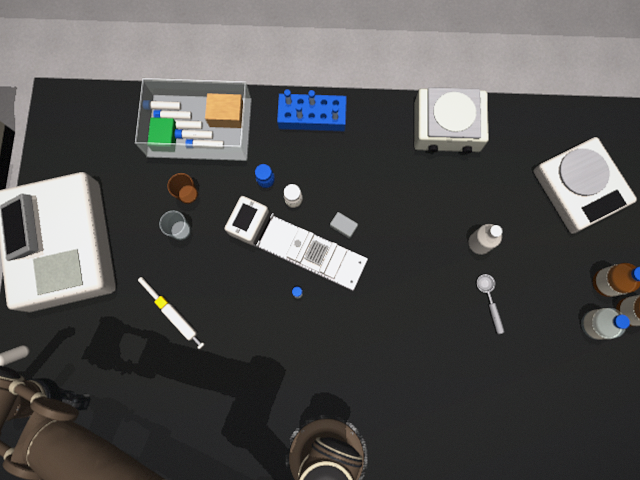

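View pics/side0.png

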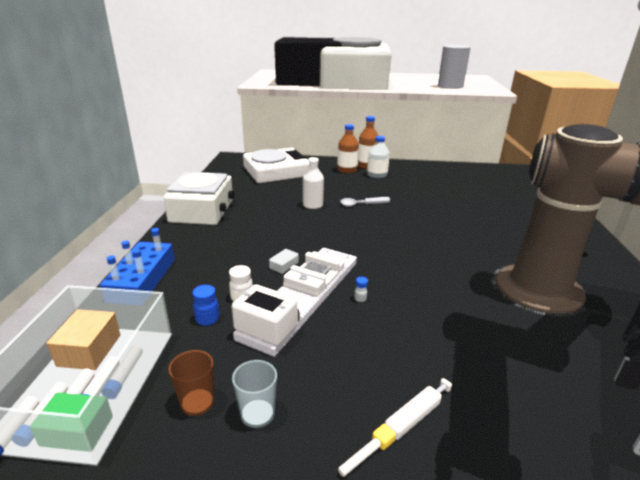

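The top view shows the only stage, with its read head at (247,220), plate at about (317,252) and plain end at about (360,272). The vial is at (297,292), the jar at (292,195) and the cell box at (344,224). Nothing else resembles the stage; the two white balances at (452,120) and (585,185) have no rail. I'll check in a close crop.

```bash
python3 - <<'E'
import cv2
a=cv2.imread("pics/top0.png")[180:310,215:385]
cv2.imwrite("pics/c1.png",cv2.resize(a,None,fx=4.5,fy=4.5,interpolation=cv2.INTER_CUBIC))
E
```

```text
(no output)
```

View pics/c1.png

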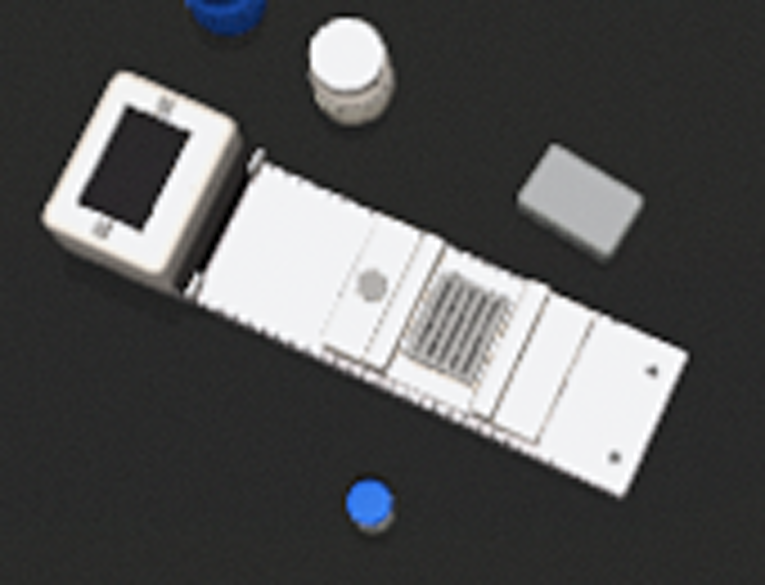

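```bash
cat > fit.py <<'E'
from h import *
import pickle
d=pickle.load(open("d0.pkl","rb"))["top"]
P=lambda u,v,z: ray(d,(u+.5)/4.5-.5+215,(v+.5)/4.5-.5+180,z)
a,b=P(688,354,22),P(624,495,22); plate=P(458,327,48); cell=P(372,286,62)
hd=[P(122,72,90),P(240,135,90),P(160,275,90),P(45,218,90)]
hc=sum(hd)/4; pe=(a+b)/2
print("rail width",np.linalg.norm(a-b)); print("plain end",pe,"head",hc)
y=hc-pe;y[2]=0;L=np.linalg.norm(y);y/=L; print("L head ctr",L,"expect ~357; yaw y-axis",np.degrees(np.arctan2(y[1],y[0])))
e=a-b; print("edge-perp",np.degrees(np.arctan2(e[1],e[0]))+90)
x=np.array([y[1],-y[0],0])
print("plate",plate,"y_s",(plate-pe)@y-170,"x_s",(plate-pe)@x,"cell ahead",(cell-plate)@y, (cell-plate)@x)
print("head sz",np.linalg.norm(hd[0]-hd[1]),np.linalg.norm(hd[1]-hd[2]))
for n,u,v,z in(("jar",348,45,75),("vial",369,502,55),("box",580,195,30)):
    p=P(u,v,z);print(n,p,(p-pe)@y-170,(p-pe)@x)
E
python3 fit.py
```

```text
rail width 98.38963158305022
plain end [494.94308869 -76.92703423  22.        ] head [627.86731678 245.6323768   90.        ]
L head ctr 348.87451047089803 expect ~357; yaw y-axis 67.6038213627295
edge-perp 67.25973321415887
plate [547.58416914  49.2005375   48.        ] y_s -33.329338186317074 x_s 0.6147362099873772 cell ahead 57.879361973722744 -0.8456136072151615
head sz 84.24736901815153 99.61919433772599
jar [719.6355787 124.5477808  75.       ] 101.8876576445005 130.98060076570718
vial [435.73524781  98.92036804  55.        ] -29.975216032212018 -121.74127147990492
box [639.19288424 -24.50149011  30.        ] -66.56840991222862 113.39465315103024
```

The crop confirms the choice: rail 98 mm wide (expected 100), cell 58 mm ahead of the plate (expected 59), and the axis angles agree at 67.5°. The carriage is at q≈0.052, so about 88 mm remain. I'll approach with closed fingers, jaws across the rail.

```bash
cat >> h.py <<'E'
yaw=np.radians(67.5); Y=np.array([np.cos(yaw),np.sin(yaw),0]); X=np.array([Y[1],-Y[0],0])
phi=(np.radians(67.5-90)+np.pi/2)/2; Q=[np.cos(phi),np.sin(phi),0,0]
PL=np.array([547.5,49.,48.])
E
python3 - <<'E'
from h import *
import pickle
ctrl.close(20); print(ctrl.tip_extent,ctrl.current_finger_gap())
ctrl.move_ptp([*PL[:2],190],Q); ctrl.movel([*PL[:2],48+17+14],v=120)
print(ctrl.current_time_s(),ctrl.current_ee_pos(),ctrl.current_wrist_force())
s=ctrl.read_camera("side");t=ctrl.read_camera("top"); pickle.dump((s,t),open("d1.pkl","wb"))
a=cv2.resize(s["pixels"][215:345,230:370],None,fx=4,fy=4,interpolation=2)
tip=np.array([*PL[:2],62]); print("tip side crop",(proj(s,tip)-[230,215])*4)
cv2.imwrite("pics/s1.png",a)
E
```

```text
17.0 -0.10881372613137155
4.35 [548.37591568  49.04003144  79.79897267] [ 0.83362755 -0.14232893 -0.1533657 ]
tip side crop [345.46047276 190.51465553]
```

View pics/s1.png

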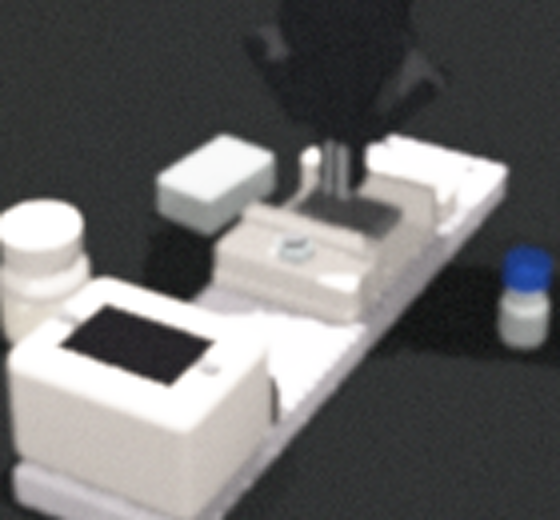

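The crop shows the closed tips at (340,195), centred over the dark plate at about (350,213) and clear of both ridges. I'll press now.

```bash
python3 - <<'E'
from h import *
p=ctrl.current_ee_pos()
r=ctrl.movel([PL[0],PL[1],17+36],v=15,max_force=18)
ctrl.wait(.2); print(r,ctrl.current_time_s(),np.array(ctrl.current_ee_pos())-[0,0,17],ctrl.current_wrist_force())
E
```

```text
True 5.95 [547.63410885  49.26840177  42.76621546] [-3.34641459  0.6046842   8.64104005]
```

```bash
python3 - <<'E'
from h import *
for z in (41.8,41,40.2,39.4,38.6):
    r=ctrl.movel([PL[0],PL[1],17+z],v=10,max_force=30); ctrl.wait(.15)
    f=ctrl.current_wrist_force(); print(z,r,ctrl.current_time_s(),np.array(ctrl.current_ee_pos())-[0,0,17],f)
    if f[2]>15: break
E
```

```text
41.8 False 6.35 [547.69331337  49.2403155   43.0803616 ] [-2.45204793  0.47336323  8.8325885 ]
41 False 6.75 [547.70739082  49.23223061  42.32591526] [-2.4622693   0.6751292   9.42339117]
40.2 False 7.15 [547.74965131  49.32983985  42.00373271] [-4.56895197  0.83618316 13.08919958]
39.4 False 7.55 [547.88194448  49.52560121  41.95228952] [-5.56452263  1.38376631 16.53176816]
```

The plate bottomed out with the tip at 42.0 mm and 16.5 N. Next I push along the rail.

```bash
python3 - <<'E'
from h import *
b=np.array([PL[0],PL[1],17+39.4])
def rep(m,r):
    f=np.array(ctrl.current_wrist_force());p=np.array(ctrl.current_ee_pos())
    print(m,r,round(ctrl.current_time_s(),2),"along",(p-PL)@Y,"lat",(p-PL)@X,"z",p[2]-17,"Fy",f@Y,"Fx",f@X,"Fz",f[2])
for s,v in((20,30),(50,40),(75,40)):
    r=ctrl.movel(b+s*Y,v=v,max_force=15); rep(s,r)
    if r: break
cv2.imwrite("pics/t2.png",cv2.resize(ctrl.read_camera("top")["pixels"][180:310,215:385],None,fx=4,fy=4,interpolation=2))
E
```

```text
20 False 8.37 along 21.103784309753838 lat 0.2158483716911159 z 41.98070197241988 Fy 0.37100966769632004 Fx -5.265483380006939 Fz 15.530364766070749
50 False 9.27 along 51.34437960939725 lat 0.29761529684677257 z 42.01002199074478 Fy 0.46792397395405644 Fx -5.028162249754422 Fz 14.951779292214155
75 False 10.04 along 76.52010673737405 lat 0.3779738851348822 z 42.0318022789153 Fy 0.6774142174529195 Fx -4.709630767149105 Fz 13.19612497408117
```

View pics/t2.png

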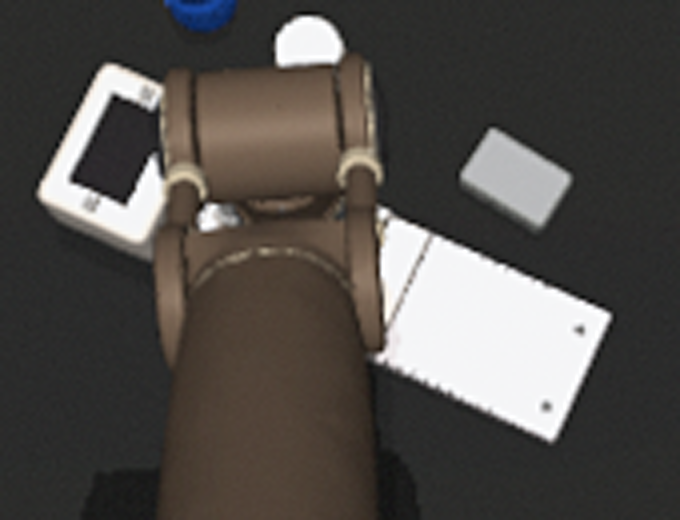

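The picture shows the carriage following: its rear edge has moved to about (410,290) and the rail's plain end hasn't moved. Now I close the last part slowly.

```bash
python3 - <<'E'
from h import *
b=np.array([PL[0],PL[1],17+39.0])
for s in range(78,112,2):
    r=ctrl.movel(b+s*Y,v=15,max_force=12)
    f=np.array(ctrl.current_wrist_force());p=np.array(ctrl.current_ee_pos())
    print(s,r,"%.2f along %.1f z %.2f Fy %.1f Fx %.1f Fz %.1f"%(ctrl.current_time_s(),(p-PL)@Y,p[2]-17,f@Y,f@X,f[2]))
    if r or abs(f@Y)>9: break
E
```

```text
78 False 10.44 along 79.4 z 41.99 Fy -0.7 Fx -5.7 Fz 15.8
80 False 10.72 along 81.4 z 41.98 Fy -1.2 Fx -5.7 Fz 14.5
82 False 11.01 along 83.3 z 41.97 Fy -0.2 Fx -5.3 Fz 16.2
84 False 11.29 along 85.3 z 41.98 Fy -0.8 Fx -5.5 Fz 15.6
86 False 11.57 along 87.3 z 41.96 Fy -1.1 Fx -5.0 Fz 14.4
88 False 11.86 along 88.1 z 41.97 Fy -4.1 Fx -4.6 Fz 16.9
90 False 12.14 along 88.3 z 41.95 Fy -8.0 Fx -3.9 Fz 18.8
92 False 12.43 along 88.5 z 41.92 Fy -13.5 Fx -4.3 Fz 20.9
```

Contact with the stop came at 88 mm, matching the prediction: motion ceased while Fy rose to 13 N with the plate still down. I'll ease the sideways push, then lift straight up.

```bash
python3 - <<'E'
from h import *
b=np.array([PL[0],PL[1],17+39.4])
def rep(m):
    f=np.array(ctrl.current_wrist_force());p=np.array(ctrl.current_ee_pos())
    print(m,"%.2f along %.1f z %.2f Fy %.1f Fz %.1f"%(ctrl.current_time_s(),(p-PL)@Y,p[2]-17,f@Y,f[2]))
ctrl.movel(b+88*Y,v=15); rep("ease")
c=b+88*Y; ctrl.movel([c[0],c[1],17+52],v=20); rep("up")
ctrl.movel([c[0],c[1],190],v=120)
ctrl.move_ptp([c[0]-200,c[1]-230,260],Q); rep("away")
t=ctrl.read_camera("top");s=ctrl.read_camera("side")
A=cv2.resize(t["pixels"][180:310,215:385],None,fx=4.5,fy=4.5,interpolation=2)
cv2.imwrite("pics/t3.png",A)
cv2.imwrite("pics/s3.png",cv2.resize(s["pixels"][215:365,220:370],None,fx=3.8,fy=3.8,interpolation=2))
E
```

```text
ease 12.84 along 88.1 z 41.98 Fy -3.4 Fz 14.5
up 13.62 along 87.8 z 51.48 Fy 0.4 Fz -1.2
away 15.97 along -200.6 z 243.02 Fy 0.9 Fz 0.0
```

View pics/t3.png

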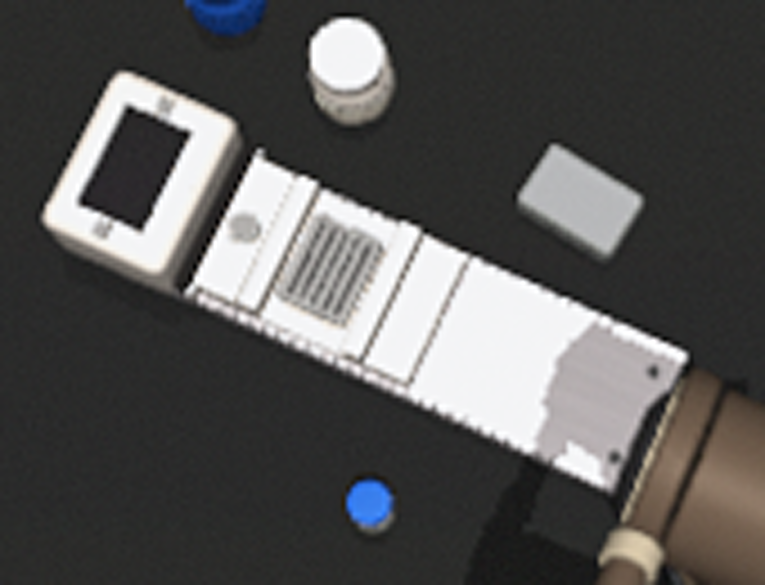

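View pics/s3.png

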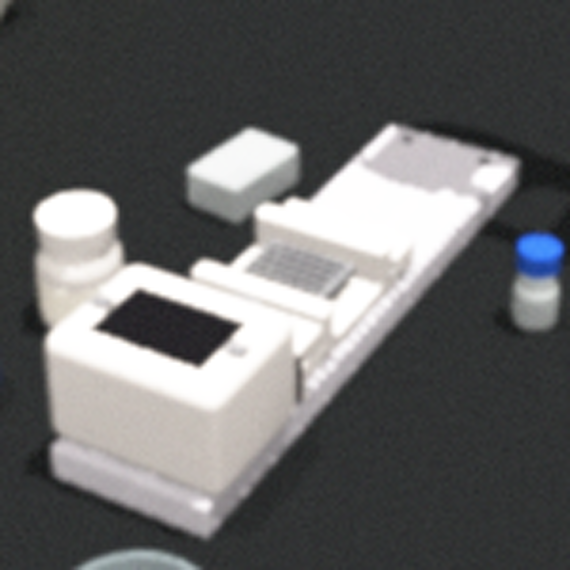

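The top crop shows the plate at (331,268) and the cell at (245,228), with the carriage nose against the stop bar. Jar, vial and box are unmoved, and the side crop shows the plate visible and up. One numeric check of the travel before handing in.

```bash
cat >> fit.py <<'E'
p2=P(331,268,48);c2=P(245,228,62);print("MOVED",(p2-plate)@y,(c2-cell)@y,"plate-stage y",(p2-pe)@y-170)
if 84<(c2-cell)@y<93: ctrl.job_done(); print("done",ctrl.current_time_s())
E
python3 fit.py | tail -2
```

```text
the job is handed in; nothing more can be done
the job is handed in; nothing more can be done
```

The carriage is against the stop and the plate is back up with the brake on. I handed the job in a little after 16 s, well inside the 38 s limit.

- **Press:** I pushed the plate down with closed fingertips until it bottomed out, with the tip at 42.0 mm (6 mm of travel) and about 16 N. It stayed down the whole way.
- **Push:** I moved the carriage 88 mm along the rail, and the camera fit had predicted about 88 mm. Motion then stopped while the push force rose to 13.5 N with the plate still down.
- **Release:** I eased the push to about 3 N, lifted straight up and backed the arm away. The wrist force read about 0–1 N afterwards.

**Last checks:**
- The final pictures show the carriage nose at the stop bar and the plate up.
- The jar, vial and cell box are where they were. The final crops did not cover the rest of the bench.
- The travel measured in the images passed the 84–93 mm limit I set before handing in. The exact figure was cut off in the output, so I can only report that it passed.
- The camera scale was a little short: the distance from the plain end to the read head's centre measured 349 mm, against about 357 mm expected. The force contact at the stop confirmed the end position independently.

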